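# Free the jammed carrier plate and dock it in its bay

### The job

The carrier plate is jammed slantwise in the transit tray with two of its corners caught under the folded rims: turn it where it lies until it is square with the tray, lift it out and lay it flat on the bare bench, letting go of it. Then pick it up again and slide it, plain end first, into the hooded bay, resting on the bay's floor and fully home against the back, with the post left outside. Leave the other things on the bench where they are.

Things in the scene. Friction and masses are not known exactly. Their poses are not given: they have to be found in the camera images.
- carrier_bar (a point): Middle of the carrier plate's bar handle, 55 mm above the plate's underside. The bar runs along the plate's x over its centre: 50 long, 12 wide, 14 high (top at 62 mm), on two legs; grasp it across its 12 mm width. Axes: x along the plate away from the post, y across, z up.
- carrier_post (a point): Grasp point on the square end post of the same plate: 14 x 14 mm, rising to 70 mm above the plate's underside; this point is on the post's axis, 55 mm above the underside and 67 mm from the bar's middle along the plate's -x (8 mm from that end). Same axes as carrier_bar. The other end is plain. Once home, only this post stays reachable: the bar ends under the roof.
- transit_tray: Grey steel tray screwed down (fixed), 174 (x) x 128 x 29 mm outside; origin at the centre of its underside. Floor 6 mm thick, walls 4 mm. Both long rims are folded inward 16 mm past the wall, at 25 to 29 mm height: inside 166 x 120 mm, opening 166 x 88 mm. The plate passes up through it only when within about 0.2 rad of the tray's x.
- bay: Grey hooded housing screwed down (fixed), 100 (x) x 76 x 92 mm high; origin at the centre of its underside, x pointing from the open mouth (x = -50 mm, robot's side) to the back's inner face (x = +45 mm). Inside 66 mm wide, floor 12 mm and roof underside 88 mm above the bench. Plate fully home: bar at x = -30, y = 0, z = 67 mm in this frame, post at x = -97 mm, outside the mouth.
- tag_stack_b: Bystander: banded bundle of tags, 38 x 65 x 19 mm; origin at the centre of its underside.
- roller_bracket_b: Bystander: small bracket with a roller, 39 x 80 x 50 mm; origin at the centre of its underside.
- tin_can_b: Bystander: open tin, 69 mm across, 95 mm high; origin at the centre of its underside.
- wrench_b: Bystander: open-end wrench lying flat, 201 mm long; origin at the centre of its underside.
- strap_hook_b: Bystander: rolled strap hook lying on its edge, 66 x 128 x 26 mm; origin at the centre of its underside.
- carrier: The carrier plate: loose plain steel plate 150 (x) x 56 (y) x 12 mm, about 0.16 kg, with bar handle and end post; origin at the centre of its underside, the post at its -x end. At the start it lies on the tray's floor, turned 0.38 to 0.44 rad (seen from above, anticlockwise) against the tray, two opposite corners under the folded rims.

How it is judged:
By the outcome, as a careful person would: the job done as asked, in the order asked, and still so for the second after the job is handed in, with the robot touching nothing.
It also fails if it takes over 64 s, if anything falls off the work surface, if the arm or the gripper's body presses on something with over 40 N, if the wrist force passes 120 N, or if a joint passes its speed limit or range.

### The arm

A 6-joint arm with a two-finger parallel gripper is mounted at the origin on a cart in front of the work surface, level with it; the furniture and walls round the work are solid. World frame = base frame: x ahead of the robot, y to its left, z up, the work surface at z = 0. Lengths are in m, angles in rad, forces in N, time in s.
With the tool pointing down it reaches from about 0.325 to 1 m from the base axis. Payload 5.1 kg.
Tool frame: the origin (TCP) lies midway between the tips of the shut fingers; the grasp point (between the pads) lies 19 mm behind it; z points along the fingers, y is the line along which they close (so a half turn about z gives the same grasp; the last joint's range is limited). The gripper opens to 85 mm and grips with 20 to 120 N. Pads are 22 mm wide; open, the fingers measure 114 mm over their backs; the gripper's body (76 mm by 85 mm) begins 54 mm behind the grasp point. The pads swing forward as they close: fully open they stand 13 mm farther back than shut.
Start: joints at [1.239, 0.124, 1.65, -0, 1.367, -0.083], TCP at [0.16, 0.63, 0.231] pointing down, gripper open.
Joint ranges: [-2.61, 2.61], [-1.02, 2.33], [0.03, 2.71], [-1.35, 4.49], [0.32, 2.68], [-2.91, 2.91]. Speed limits (rad/s): [2.57, 2.57, 3.14, 3.14, 3.14, 3.14].

### API

Orientations are given as a unit quaternion [x, y, z, w].
In Python, from rig import arm, kin, status, eyes, finder gives the robot as it stands. Calls block until the motion is done:
- arm.move_ptp(position, orientation): joint-space move of the TCP to a pose.
- arm.line_to(position, frame=None, feed=0.15, stop_force=None): straight line of the TCP; frame=None keeps the orientation; feed is the mean speed in m/s. With stop_force (N) it stops when the force on the tool has changed by that much, and returns True; else False.
- arm.move_j(angles): joint-space move.
- arm.gripper_open() and arm.close(grip_force=None): open the fingers fully, or close them until they stop; grip_force is the grip in N (None keeps the last).
- arm.hold(seconds).
- kin.ik(position, orientation): joint angles nearest the present ones, or None.
- status.get_state(): the state.
- eyes.snapshot(name): name is "side" or "top" or "wrist"; returns a dict with "image" (480x640x3 uint8, red, green, blue), "mtx" (3x3 intrinsics, pixels), "k1" (the pictures are not rectified: a ray, as slopes to the right and down, at radius r is drawn at 1 + k1 r^2 times it, then the intrinsics apply), "origin" and "orientation" of the camera in the world. Camera axes: x right, y down, z forward; pixel columns grow to the right and rows downward; lengths in m; the calibration is good to about 2 mm. A picture is of the moment at which its call begins. There is no depth.
A pose or a line that the arm cannot do raises arm.Unreachable and nothing moves.
- arm.sign_off(): hands the job in; it is judged then, once.
Trained networks look in a picture, given as the dict that the camera call returned (one of the last four; its "shot" number tells which), for a name from the list of things; names that differ only in an ending like _2 or _b are one class to them, and where a whole thing is asked for, a point or a joint stands for the part that bears it (a point fixed in the world has none). Each returns a list of dicts, best first, with "score" (0 to 1); they miss things now and then, are a little off and sometimes report something else, mostly with a low value. They report only what shows in the picture. A call takes as long as a camera call.
- finder.regions_of(query, picture): "pixels" (480x640 bool, what is visible of it) and "rect" ([left, top, right, bottom] in pixels, round what is visible of it).
The state is a dict: "t": time; "joint_pos": joint angles; "joint_vel": joint speeds; "joint_efforts": joint torques, N m; "position": TCP position; "tool_rot": TCP orientation; "ft_force": force on the tool from outside, world axes, zero at the start; "wrist_torque": the same for the moment, N m; "width": opening from 0.0 (shut) to 1.0 (fully open); "grip_force": force on a finger pad.
Only numpy, scipy, OpenCV 4.12 (cv2) and the standard library are available. Lean on these libraries where they do the work, as an engineer would, in place of code of your own. Each camera call takes 0.05 s, during which the arm holds its last target. There are 200 camera calls.

## Working session

There is one attempt and no reset: what is moved stays moved. The work goes in short steps, each a Python script; the robot and the scene stay as the last script left them, time stands still between calls to the robot, and variables do not carry over. Pictures are saved under pics/ and viewed, at most 10 in all, crops included, and the job is handed in when it is done.

```bash
mkdir -p pics; ls; cat > h.py <<'E'
import numpy as np, cv2
from scipy.spatial.transform import Rotation as R
from rig import arm, kin, status, eyes, finder
def ray(s,uv):
    uv=np.atleast_2d(np.array(uv,float)); K=np.array(s["mtx"])
    p=cv2.undistortPoints(uv.reshape(-1,1,2),K,np.array([s["k1"],0,0,0.])).reshape(-1,2)
    d=np.c_[p,np.ones(len(p))]; return np.array(s["origin"]), R.from_quat(s["orientation"]).apply(d)
def on_z(s,uv,z):
    o,d=ray(s,uv); return o+d*((z-o[2])/d[:,2])[:,None]
def proj(s,P):
    P=np.atleast_2d(P); q=R.from_quat(s["orientation"]).inv().apply(P-np.array(s["origin"]))
    return cv2.projectPoints(q,np.zeros(3),np.zeros(3),np.array(s["mtx"]),np.array([s["k1"],0,0,0.]))[0].reshape(-1,2)
def save(s,n,crop=None,sc=1):
    im=cv2.cvtColor(s["image"],cv2.COLOR_RGB2BGR)
    if crop: l,t,r,b=crop; im=im[t:b,l:r]
    cv2.imwrite("pics/"+n,cv2.resize(im,None,fx=sc,fy=sc,interpolation=cv2.INTER_CUBIC))
def down(yaw): # tool z down, tool y (closing) at world angle yaw
    y=np.array([np.cos(yaw),np.sin(yaw),0]); z=np.array([0,0,-1.]); x=np.cross(y,z)
    return R.from_matrix(np.c_[x,y,z]).as_quat()
E
python3 - <<'E'
from h import *
for n in ["top","side"]:
    s=eyes.snapshot(n); save(s,n+"0.png"); print(n,np.round(s["origin"],3),np.round(R.from_quat(s["orientation"]).as_matrix()[:,2],2),s["k1"],np.round(s["mtx"][0][0]))
    for q in ["carrier","carrier_bar","carrier_post","transit_tray","bay"]:
        for r in finder.regions_of(q,s)[:2]:
            m=r["pixels"]; v,u=np.nonzero(m); print(q,round(r["score"],2),np.round(r["rect"]),m.sum(),u.mean().round(1),v.mean().round(1))
st=status.get_state(); print(st["position"],st["tool_rot"],st["t"])
E
```

```text
pics
top [0.321 0.006 1.238] [ 0.19 -0.01 -0.98] -0.04916204849478338 479.0
carrier 0.64 [399. 194. 431. 251.] 1182 414.4 222.8
carrier_bar 0.71 [395. 193. 434. 254.] 1215 414.4 222.8
carrier_post 0.78 [398. 194. 433. 249.] 1142 414.8 223.6
transit_tray 0.67 [387. 186. 443. 268.] 2504 414.7 224.2
bay 0.81 [221. 189. 265. 240.] 1665 242.8 215.3
side [-0.208 -1.031  0.968] [ 0.47  0.66 -0.58] -0.12213010398336939 584.0
carrier 0.6 [391. 274. 432. 315.] 841 411.3 291.8
carrier_bar 0.89 [390. 276. 432. 311.] 805 411.1 292.1
carrier_post 0.89 [391. 272. 431. 315.] 814 411.0 292.0
carrier_post 0.18 [292. 180. 333. 229.] 1573 312.8 204.8
transit_tray 0.62 [366. 265. 454. 327.] 2280 408.9 296.5
bay 0.74 [292. 182. 330. 227.] 1481 312.5 205.1
bay 0.52 [267. 259. 296. 286.] 502 283.2 272.6
[0.16008305 0.62997975 0.23131936] [ 1.24099180e-01  9.92269819e-01  6.51291531e-06 -2.56592772e-05] 0.6
```

View pics/top0.png

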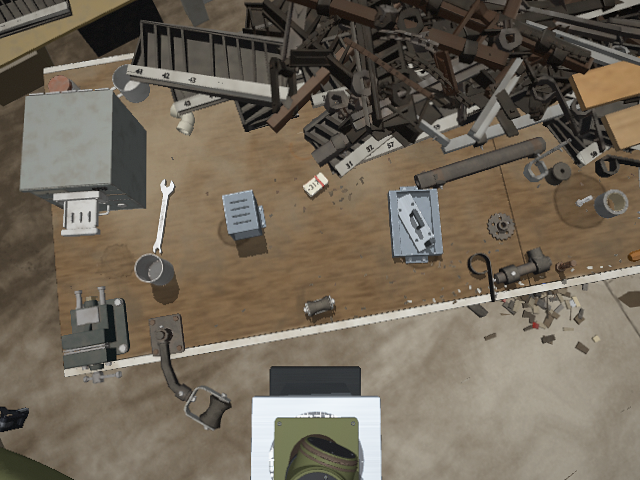

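View pics/side0.png

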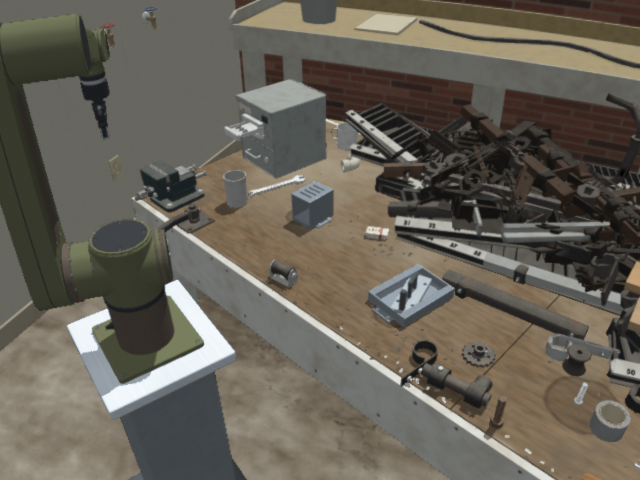

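```bash
python3 - <<'E'
from h import *
s=eyes.snapshot("top")
P=on_z(s,[[391,190],[436,186],[441,262],[393,258]],0.029);print("tray corners",P.round(3))
print("bar",on_z(s,[416,223],0.062),"bay",on_z(s,[[223,195],[253,190],[261,233],[228,239]],.092).round(3))
for n,uv in dict(tags=(316,186),roller=(320,307),tin=(150,268),wr1=(167,183),wr2=(157,250),hook=(483,272)).items(): print(n,on_z(s,uv,0.01).round(3))
c=P.mean(0); c=c[0:2]
st=status.get_state()
# look from above tray
for off in [(-0.07,0)]:
    q=down(np.pi/2)
    p=[c[0]+off[0],c[1],0.30]
    print(p,kin.ik(p,q),kin.ik(p,down(-np.pi/2)))
arm.move_ptp(p,q)
s=eyes.snapshot("wrist"); save(s,"w1.png"); print(s["origin"],status.get_state()["t"],R.from_quat(s["orientation"]).as_matrix().round(3))
for k in ["carrier","carrier_bar","carrier_post","transit_tray"]:
    for r in finder.regions_of(k,s)[:2]:print(k,r["score"],r["rect"])
E
```

```text
tray corners [[ 0.676 -0.196  0.029]
 [ 0.688 -0.316  0.029]
 [ 0.486 -0.319  0.029]
 [ 0.496 -0.196  0.029]]
bar [[ 0.58043499 -0.25141629  0.062     ]] bay [[0.644 0.231 0.092]
 [0.657 0.157 0.092]
 [0.548 0.135 0.092]
 [0.533 0.215 0.092]]
tags [[0.692 0.001 0.01 ]]
roller [[ 0.373 -0.01   0.01 ]]
tin [[0.472 0.43  0.01 ]]
wr1 [[0.701 0.399 0.01 ]]
wr2 [[0.519 0.414 0.01 ]]
hook [[ 0.462 -0.433  0.01 ]]
[np.float64(0.5164830033217396), np.float64(-0.25676683688119306), 0.3] [-5.54423604e-01 -7.13574115e-02  1.73481705e+00 -4.44089210e-16
  1.47813302e+00 -2.12521993e+00] [-5.54423604e-01 -7.13574115e-02  1.73481705e+00 -4.44089210e-16
  1.47813302e+00  1.01637272e+00]
[ 0.43229826 -0.25642996  0.44173784] 4.0417 [[-0.001  0.945  0.328]
 [ 1.     0.001  0.002]
 [ 0.001  0.328 -0.945]]
carrier 0.66 [264.1, 176.3, 355.7, 313.2]
carrier_bar 0.82 [263.4, 176.9, 357.5, 319.9]
carrier_post 0.61 [262.3, 176.0, 355.1, 315.1]
transit_tray 0.79 [243.0, 146.6, 375.9, 331.2]
```

View pics/w1.png

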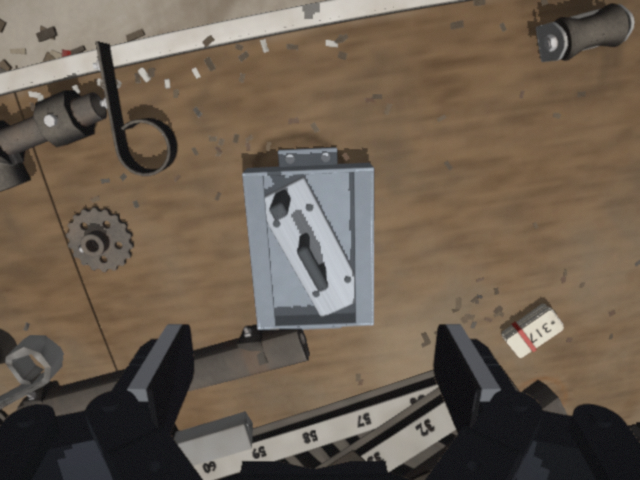

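```bash
python3 - <<'E'
from h import *
import pickle
s=eyes.snapshot("wrist"); pickle.dump(s,open("w.pkl","wb")); save(s,"w2.png",(230,140,390,340),3)
E
```

```text
(no output)
```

View pics/w2.png

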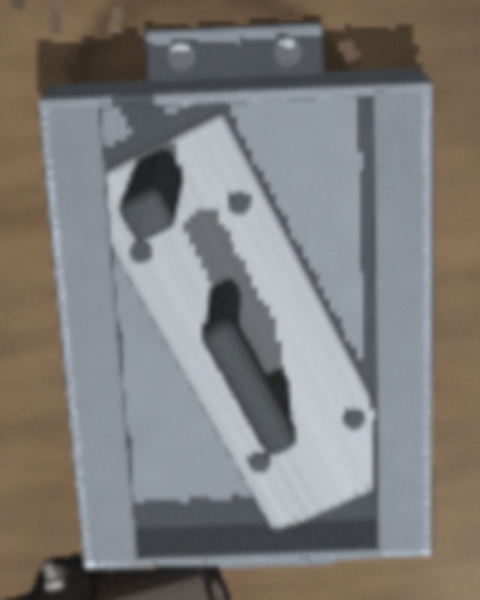

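```bash
cat >> h.py <<'E'
from scipy.optimize import least_squares
def fit(s,local,uv,x0):
    local=np.array(local,float); uv=np.array(uv,float)
    def pts(x): 
        return R.from_euler("z",x[2]).apply(local)+[x[0],x[1],0]
    r=least_squares(lambda x:(proj(s,pts(x))-uv).ravel(),x0)
    return r.x, (proj(s,pts(r.x))-uv)
E
python3 - <<'E'
from h import *
import pickle
s=pickle.load(open("w.pkl","rb"))
c=lambda a:np.array(a)/3.+[230,140]-[.33,.33]
a,b=.087,.064
# image top=-x, right=+y
t,r=fit(s,[[-a,-b,.029],[-a,b,.029],[a,b,.029],[a,-b,.029]],c([[42,98],[432,82],[430,553],[88,567]]),[.58,-.25,0]);print("tray",t.round(4),r.round(1).tolist())
z=.006
# post top, bar top ctr, plate corners (-x,+y) , (+x,-y)
k,r=fit(s,[[-.067,0,z+.07],[0,0,z+.062],[-.075,.028,z+.012],[.075,-.028,z+.012]],c([[148,212],[250,388],[228,115],[272,528]]),[.58,-.25,.4]);print("car",k.round(4),r.round(1).tolist())
print("rel yaw",k[2]-t[2])
E
```

```text
tray [ 0.5909 -0.2572  0.0439] [[-1.3, -0.3], [1.2, -0.7], [1.2, 0.9], [-1.2, 0.7]]
car [ 0.5924 -0.2565  0.4594] [[0.4, -0.0], [0.1, 0.6], [-0.7, -2.1], [0.1, 1.9]]
rel yaw 0.4154971764902194
```

```bash
python3 - <<'E'
from h import *
k=[.5924,-.2565,.4594]; ty=.0439
y=k[2]+np.pi/2; z=.042
arm.move_ptp([k[0],k[1],.13],down(y))
print("stop",arm.line_to([k[0],k[1],z],feed=.1,stop_force=15))
arm.close(60)
st=status.get_state();print(st["width"],st["grip_force"],np.round(st["ft_force"],1),st["t"])
for f in (.33,.67,1):
    arm.move_ptp([k[0],k[1],z],down(y+f*(ty-k[2])))
    st=status.get_state();print(np.round(st["ft_force"],1),np.round(st["wrist_torque"],2),np.round(st["position"],4),st["t"])
s=eyes.snapshot("wrist"); save(s,"w3.png")
E
```

```text
stop False
0.12667495240012366 62.187734842300415 [-0.1 -0.5  0.1] 6.7583
[-0.1  0.5  0.5] [ 0.08 -0.03  0.01] [ 0.5924 -0.2564  0.042 ] 7.0167
[ 0.6 -0.6  0.1] [ 0.08 -0.03 -0.04] [ 0.5925 -0.2565  0.042 ] 7.275
[-0.3  0.8  0.5] [ 0.1  -0.01 -0.01] [ 0.5925 -0.2565  0.0421] 7.5333
```

View pics/w3.png

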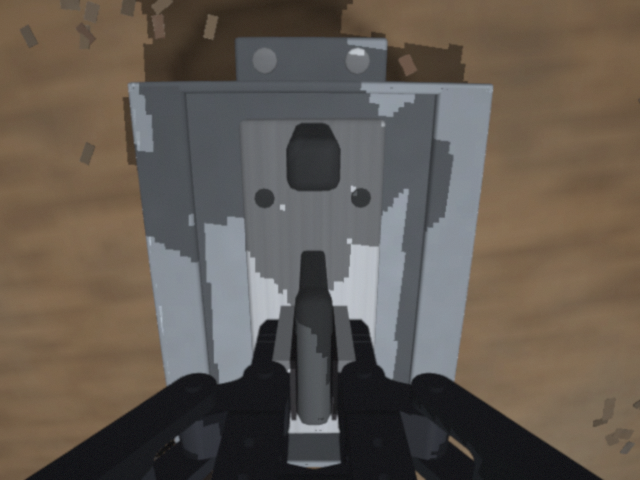

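```bash
python3 - <<'E'
from h import *
import pickle
ty=.0439;q=down(ty+np.pi/2)
arm.line_to([.5925,-.2565,.062],feed=.08,stop_force=12)
st=status.get_state();print(np.round(st["ft_force"],1),st["position"])
arm.line_to([.5925,-.2565,.15],feed=.15)
st=status.get_state();print(np.round(st["ft_force"],1),np.round(st["wrist_torque"],2),st["grip_force"],st["width"])
arm.line_to([.54,-.07,.13],feed=.2)
arm.line_to([.54,-.07,.045],feed=.12)
print(arm.line_to([.54,-.07,.033],feed=.03,stop_force=4))
st=status.get_state();print(np.round(st["ft_force"],1),st["position"],st["t"])
arm.gripper_open(); arm.line_to([.54,-.07,.14],feed=.2)
yb=.17
arm.move_ptp([.535,.18,.30],down(yb+np.pi/2))
s=eyes.snapshot("wrist"); pickle.dump(s,open("b.pkl","wb")); save(s,"b1.png")
print(status.get_state()["t"],[(r["score"],r["rect"]) for r in finder.regions_of("bay",s)])
E
```

```text
[ 0.1 -0.3 -0.6] [ 0.59311928 -0.25686669  0.06320668]
[-1.   0.2 -2.9] [-0.   -0.02  0.01] 61.94084286689758 0.1253926931234328
True
[ 0.9 -0.   2.9] [ 0.54085807 -0.07039102  0.03592611] 11.075
13.65 []
```

View pics/b1.png

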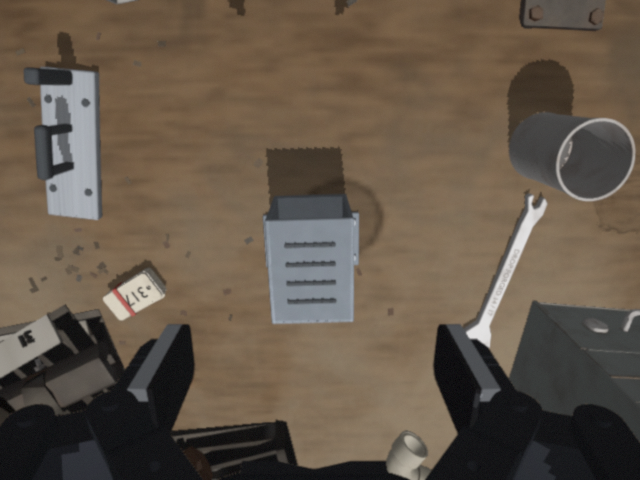

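```bash
python3 - <<'E'
from h import *
import pickle
s=pickle.load(open("b.pkl","rb")); save(s,"b2.png",(250,185,370,335),4)
E
```

```text
(no output)
```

View pics/b2.png

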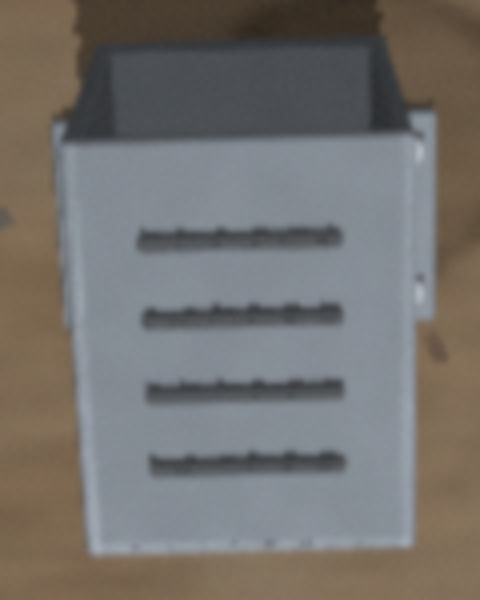

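```bash
python3 - <<'E'
from h import *
import pickle
s=pickle.load(open("b.pkl","rb"))
c=lambda a:np.array(a)/4.+[250,185]-[.375,.375]
a,b,z=.05,.038,.092
t,r=fit(s,[[-a,-b,z],[-a,b,z],[a,b,z],[a,-b,z]],c([[65,142],[412,134],[410,547],[92,552]]),[.595,.185,.17]);print("bay",t.round(4),r.round(1).tolist())
P=R.from_euler("z",t[2]).apply([[-a,-b,0],[-a,b,0],[-a,-b,.012],[-a,b,.012]])+[t[0],t[1],0]
print((proj(s,P)-[249.6,184.6])*4)
# carrier check: plate corners +x end on top, z=.012
k,r=fit(s,[[.075,-.028,.012],[.075,.028,.012],[-.075,.028,.012]],[[50,215],[101,218],[98,71]],[.54,-.07,.04]);print("car",k.round(4),r.round(1).tolist())
E
```

```text
bay [0.6014 0.1883 0.194 ] [[-1.6, -0.6], [1.7, -0.7], [1.4, 0.6], [-1.6, 1.1]]
[[ 96.6795409   40.64812543]
 [387.18301746  33.64388395]
 [ 92.57009742  51.35151822]
 [390.61934491  44.17934245]]
car [ 0.5401 -0.0661  0.0465] [[0.1, -1.1], [0.2, 1.9], [-0.3, -0.7]]
```

```bash
python3 - <<'E'
from h import *
ty=.0439;q=down(ty+np.pi/2); yb=.194
arm.line_to([.46,-.0733,.16],frame=q,feed=.2) if False else arm.move_ptp([.474,-.0733,.13],q)
print(arm.line_to([.474,-.0733,.036],feed=.12,stop_force=15))
arm.close(110)
arm.line_to([.474,-.0733,.06],feed=.08)
arm.line_to([.474,-.0733,.17],feed=.2)
st=status.get_state();print(np.round(st["ft_force"],1),np.round(st["wrist_torque"],2),st["grip_force"],st["width"])
arm.line_to([.40,.02,.17],frame=down(.1+np.pi/2),feed=.2)
arm.line_to([.3855,.1457,.17],frame=down(yb+np.pi/2),feed=.2)
st=status.get_state();print(st["t"],st["position"])
s=eyes.snapshot("side")
B=np.array([.6014,.1883,0])
save(s,"s2.png",(200,130,420,300),3)
E
```

```text
False
[-0.6  0.1 -1.4] [0.04 0.11 0.03] 107.16592669487 0.1464846665880034
19.1583 [0.38583442 0.14505693 0.16985837]
```

View pics/s2.png

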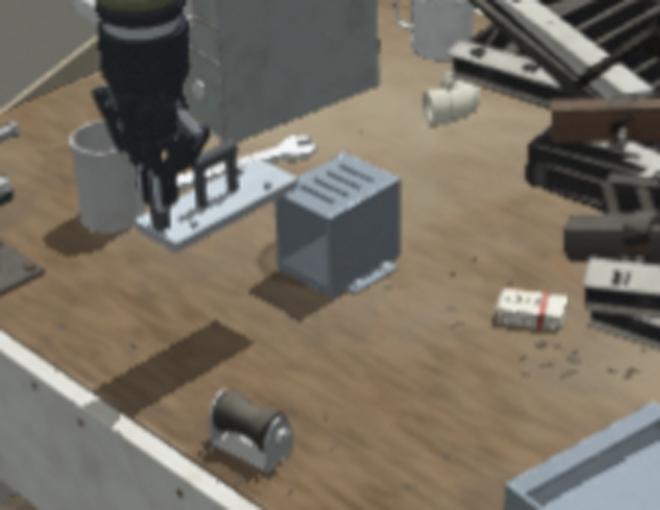

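```bash
python3 - <<'E'
from h import *
s=eyes.snapshot("side"); st=status.get_state()
p=np.array(st["position"]); yb=.194
for dz in (0,-.005,-.01):
    P=R.from_euler("z",yb).apply([[-.008,-.028,-.024],[.142,-.028,-.024+dz],[.142,.028,-.024+dz]])+p
    print(dz,((proj(s,P)-[200,130])*3).round(0).tolist())
E
```

```text
0 [[171.0, 237.0], [294.0, 171.0], [252.0, 151.0]]
-0.005 [[171.0, 237.0], [294.0, 176.0], [252.0, 155.0]]
-0.01 [[171.0, 237.0], [294.0, 181.0], [253.0, 160.0]]
```

```bash
python3 - <<'E'
from h import *
B=np.array([.6014,.1883,0]); yb=.194; Rz=R.from_euler("z",yb)
W=lambda x,z:B+Rz.apply([x,0,z])
def rep(m,h):
    st=status.get_state(); l=Rz.inv().apply(np.array(st["position"])-B); print(m,h,l.round(4),Rz.inv().apply(st["ft_force"]).round(1),np.round(st["wrist_torque"],2),round(st["t"],2))
arm.line_to(W(-.215,.056),feed=.2)
h=arm.line_to(W(-.16,.056),feed=.06,stop_force=8); rep("in1",h)
if not h:
    h=arm.line_to(W(-.103,.056),feed=.06,stop_force=8); rep("in2",h)
    if not h:
        h=arm.line_to(W(-.103,.045),feed=.02,stop_force=5); rep("down",h)
s=eyes.snapshot("side"); save(s,"s3.png",(220,140,380,260),4)
E
```

```text
in1 False [-0.1604  0.      0.0558] [-0.5  0.2 -0.7] [-0.02  0.12  0.02] 21.04
in2 False [-0.1034  0.      0.0558] [-0.4  0.7 -1.3] [ 0.02  0.03 -0.04] 22.14
down True [-0.1031  0.      0.0483] [-0.5 -0.4  3.3] [ 0.04 -0.    0.01] 22.58
```

View pics/s3.png

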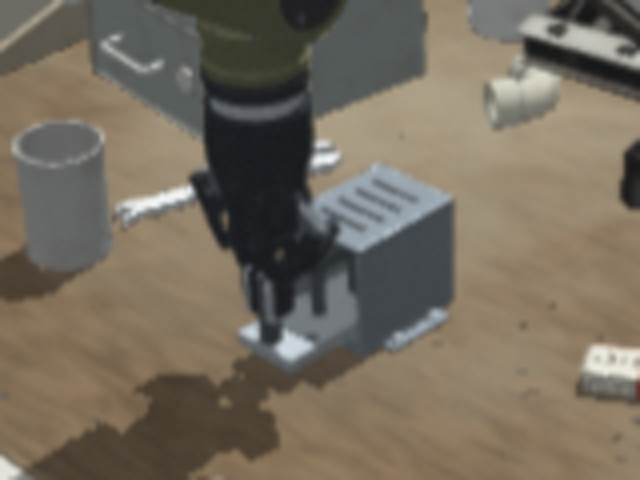

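```bash
python3 - <<'E'
from h import *
B=np.array([.6014,.1883,0]); yb=.194; Rz=R.from_euler("z",yb)
W=lambda x,z:B+Rz.apply([x,0,z])
def rep(m,h):
    st=status.get_state(); l=Rz.inv().apply(np.array(st["position"])-B); print(m,h,l.round(4),Rz.inv().apply(st["ft_force"]).round(1),np.round(st["wrist_torque"],2),round(st["t"],2))
h=arm.line_to(W(-.08,.0483),feed=.03,stop_force=15); rep("push",h)
E
```

```text
push True [-0.0972  0.      0.0484] [-3.5 -0.6  4.8] [ 0.02 -0.    0.02] 23.07
```

```bash
python3 - <<'E'
from h import *
B=np.array([.6014,.1883,0]); yb=.194; Rz=R.from_euler("z",yb)
W=lambda x,z:B+Rz.apply([x,0,z])
def rep(m,h):
    st=status.get_state(); l=Rz.inv().apply(np.array(st["position"])-B); print(m,h,l.round(4),Rz.inv().apply(st["ft_force"]).round(1),np.round(st["wrist_torque"],2),round(st["t"],2))
h=arm.line_to(W(-.085,.0483),feed=.02,stop_force=22); rep("push",h)
arm.gripper_open(); rep("open",0)
p=np.array(status.get_state()["position"])
arm.line_to([p[0],p[1],.15],feed=.15)
# back off and close fingers behind the post, push gently to be sure it is home
arm.line_to(W(-.15,.15),feed=.2); arm.close(40)
arm.line_to(W(-.15,.045),feed=.15)
h=arm.line_to(W(-.09,.045),feed=.03,stop_force=12); rep("nudge",h)
arm.line_to(W(-.15,.045),feed=.1); arm.line_to(W(-.18,.20),feed=.2)
s=eyes.snapshot("wrist"); save(s,"f.png")
s=eyes.snapshot("side"); save(s,"f2.png",(220,140,380,260),4); rep("end",0)
E
```

```text
push True [-0.0972 -0.0001  0.0489] [-4.9 -1.1  8. ] [-0.01 -0.17  0.04] 23.42
open 0 [-0.0978 -0.      0.0479] [-0.  -0.6  0.1] [ 0.03 -0.02  0.03] 24.12
nudge True [-1.159e-01 -1.000e-04  4.420e-02] [-0.6 -0.2  0.3] [-0.    0.   -0.04] 28.18
end 0 [-1.808e-01 -1.000e-04  1.981e-01] [-0.1 -0.3  0.1] [ 0.01 -0.01 -0.09] 29.7
```

View pics/f2.png

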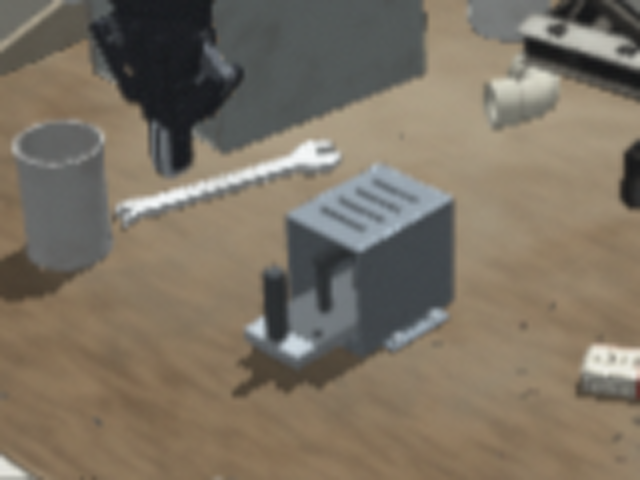

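The plate lies flat on the bay floor, the post is outside and the gripper is clear. The nudge met a hard stop with the post at about -98 mm, which agrees with the home position.

```bash
python3 -c "
from h import *
print(arm.sign_off())"
```

```text
the job is handed in; nothing more can be done
None
```

The carrier plate was squared up in the tray, lifted out, laid on the bench and released, then slid plain end first into the bay until it met a firm stop, about 1 mm from nominal home by my measurement. It rests on the bay floor with the post outside, and I handed the job in at about 30 s.

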